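# Set up a weighted glue-up on bench pucks

### The job

Set up the gluing station on the perforated board: first stand the red and the green bench puck centred on the painted marks of their own colours, then lay the pine lath across both pucks, painted side up, its red band over the red puck and its green band over the green puck. Then lay the dark wooden cleat flat on the middle of the lath, lengthways along it, and last stand the steel weight upright on the middle of the cleat. Leave the glue pot and the tape measure where they are.

Things in the scene. Friction and masses are not known exactly. Their poses are not given: they have to be found in the camera images.
- puck_red_center (a point): red bench puck (plastic disc with black rubber bands), 60 mm diameter, 30 mm high, standing flat on the bench at the start; point at its centre, half-way up; z up
- puck_green_center (a point): green bench puck, otherwise the same as the red one (60 mm diameter, 30 mm high); point at its centre, half-way up; z up
- mark_red: red painted disc, 70 mm diameter, with a black dog hole at its centre, on top of a fixed MDF board (300 x 130 mm, 12 mm thick) that lies on the bench; origin at the disc's centre on the board's top face. The two marks are 170 mm apart; which is left and which right changes
- mark_green: green painted disc, 70 mm diameter, with a black dog hole at its centre, on the same board; origin at the disc's centre on the board's top face
- lath_center (a point): pine lath 260 x 50 x 20 mm lying flat on the bench, painted side up; point at its centre, half-way up. x along its length, y across its width, z up. On its top a 50 mm long red band is centred 85 mm from the middle towards +x, and a green one 85 mm from the middle towards -x; two thin black lines 64 mm apart frame the middle, where the cleat goes
- cleat_center (a point): dark brown wooden block (cleat) 60 x 40 x 22 mm lying flat on the bench; point at its centre, half-way up; x along its 60 mm length, y along its 40 mm width, z up
- weight_center (a point): bare steel cylinder, 46 mm diameter, 50 mm high, about 0.65 kg, standing upright on the bench; point at its centre, half-way up; z up
- glue_pot_center (a point): bystander: white pot with a blue lid, 56 mm diameter, 54 mm high; point at its centre, half-way up. Not to be moved
- tape_measure_center (a point): bystander: yellow tape measure with black discs on its sides, 60 (x) x 34 (y) x 55 (z) mm, its steel hook on the bench on the +x side; point at its centre, half-way up. Not to be moved
Mind the look-alikes: they are no part of the job. What is shaped like the part that bears puck_red_center but pink is not meant.

How it is judged:
By the outcome, as a careful person would: the job done as asked, in the order asked, and still so for the second after the job is handed in, with the robot touching nothing.
It also fails if it takes over 144 s, if anything falls off the work surface, if the arm or the gripper's body presses on something with over 40 N, if the wrist force passes 120 N, or if a joint passes its speed limit or range.

### The arm

A 6-joint arm with a two-finger parallel gripper is mounted at the origin on the work surface. World frame = base frame: x ahead of the robot, y to its left, z up, the work surface at z = 0. Lengths are in m, angles in rad, forces in N, time in s.
With the tool pointing down it reaches from about 0.4 to 0.825 m from the base axis. Payload 7 kg.
Tool frame: the origin (TCP) lies between the finger pads; the fingertips stand 22 mm ahead of it and the grasp point (between the pads) lies 3 mm ahead of it (arm.tip_reach is the distance from the TCP to the fingertips, in m); z points along the fingers, y is the line along which they close (so a half turn about z gives the same grasp; the last joint's range is limited). The gripper opens to 88 mm and grips with 3 to 60 N. Pads are 19 mm wide; open, the fingers measure 130 mm over their backs; the gripper's body (78 mm by 193 mm) begins 47 mm behind the grasp point.
Start: joints at [-0.957, 0.359, 0.012, 0, -1.224, -0.288], TCP at [0.216, -0.639, 0.249] pointing down, gripper open.
Joint ranges: [-3.07, 3.07], [-1.43, 2.12], [-1.02, 1.25], [-3.03, 1.67], [-3.05, -0], [-3.03, 3.03]. Speed limits (rad/s): [2.39, 2.39, 3.01, 3.14, 3.14, 3.14].

### API

Orientations are given as [roll, pitch, yaw] about the fixed x, y, z axes, in that order (R = Rz(yaw) Ry(pitch) Rx(roll)).
In Python, from station import arm, viewer gives the robot as it stands. The module is installed in compiled form; this text tells all that it offers.
- The arm moves only by the tool apply_moves, never from a script. Its argument "commands" is a list that holds one entry, the list of rows, each a list of 5 numbers: the closure, from -1 (fully open) to 1 (shut), then the shift along the world's x, y, z as a fraction of full scale, then the turn about the world's z as a fraction of full scale. In form: [[[fingers, tx, ty, tz, yaw], ...]]. A call has 1 to 12 rows; each row shifts and turns the commanded pose from where the row before left it; what a row does not reach is not made up. Full scale, the value 1, is 20 cm for a shift and pi rad for a turn. A row lasts 1/10 s, in which the tool goes at most 50 mm and 8.59 degrees, less where a joint would pass 70% of its speed; a pose out of reach is approached as far as the arm can. A call with a number of a shift or a turn outside -1 to 1 is refused whole. A call with a gripper value outside its range is refused whole. The fingers move at their own pace and stop on an object; "force" is the grip in N (left out, the last holds). Time passes only in rows, so rows that do not move let the fingers close. It gives the time, the measured TCP pose, the force, the opening and the grip force at its end, in the units of the state.
- arm.get_state(): the state, without advancing time (a new reading comes with each control period).
- viewer.grab_frame(name): name is "scene" or "top" or "wrist"; returns a dict with "image" (400x640x3 uint8, blue, green, red), "mtx" (3x3 intrinsics, pixels), "rvec" (rotation vector, rad) and "tvec" (3), from world to camera coordinates, as OpenCV has them. Camera axes: x right, y down, z forward; pixel columns grow to the right and rows downward; lengths in m; the calibration is good to about 2 mm. A picture is of the moment at which its call begins. There is no depth.
- arm.job_done(): hands the job in; it is judged then, once.
The state is a dict: "t": time; "q": joint angles; "qd": joint speeds; "joint_efforts": joint torques, N m; "eef_pos": TCP position; "ee_rot": TCP orientation; "force": force on the tool from outside, world axes, zero at the start; "moment": the same for the moment, N m; "width": finger opening in m; "gripper_force": force on a finger pad.
Only numpy, scipy, OpenCV 4.12 (cv2) and the standard library are available. Lean on these libraries where they do the work, as an engineer would, in place of code of your own. Each camera call takes 0.05 s, during which the arm holds its last target. There are 200 camera calls.

## Working session

There is one attempt and no reset: what is moved stays moved. The work goes in short steps, Python scripts to look and compute and a tool call to move; the robot and the scene stay as the last step left them, time stands still between calls to the robot, and variables do not carry over. Pictures are saved under pics/ and viewed, at most 16 in all, crops included, and the job is handed in when it is done.

Besides the shell and the picture viewer there is one more tool, called after "Emit:" by a JSON object that holds its "api" and its "payload". apply_moves: Moves the arm, as the interface text tells. Shift numbers are shares of 20 cm and turn numbers shares of pi rad, none past 1 either way. Its arguments: {"type":"object","properties":{"commands":{"type":"array","items":{"type":"array","items":{"type":"array","items":{"type":"number"}}}},"force":{"type":"number"}},"required":["commands"]}

```bash
mkdir -p pics; cat > h.py <<'E'
import numpy as np, cv2, pickle
from station import arm, viewer
def grab(n,save=None):
    f=viewer.grab_frame(n)
    if save: cv2.imwrite('pics/'+save+'.png',f['image']); pickle.dump(f,open('pics/'+save+'.pkl','wb'))
    return f
def cam(f):
    R=cv2.Rodrigues(np.array(f['rvec'],float))[0]; return np.array(f['mtx'],float),R,np.array(f['tvec'],float).ravel()
def toz(f,uv,z):
    K,R,t=cam(f); c=-R.T@t; d=R.T@np.linalg.inv(K)@np.array([uv[0],uv[1],1.]); return c+d*(z-c[2])/d[2]
def ray(f,uv):
    K,R,t=cam(f); c=-R.T@t; d=R.T@np.linalg.inv(K)@np.array([uv[0],uv[1],1.]); return c,d/np.linalg.norm(d)
def tri(obs):
    A=np.zeros((3,3));b=np.zeros(3)
    for f,uv in obs:
        c,d=ray(f,uv);P=np.eye(3)-np.outer(d,d);A+=P;b+=P@c
    return np.linalg.solve(A,b)
def proj(f,p):
    K,R,t=cam(f); q=K@(R@np.array(p)+t); return q[:2]/q[2]
E
python3 - <<'E'
from h import *
a=grab('scene','s0');b=grab('top','t0');w=grab('wrist','w0')
print(arm.get_state(),arm.tip_reach)
for f in (a,b,w):
    K,R,t=cam(f);print(-R.T@t,R[2],K[0,0])
E
```

```text
{'t': 0.15, 'q': array([-9.56894570e-01,  3.59219275e-01,  1.12727381e-02, -2.50498701e-04,
       -1.22409745e+00, -2.88120836e-01]), 'qd': array([-0.00039925, -0.00135201,  0.00290234,  0.00219983,  0.00046898,
       -0.00093933]), 'joint_efforts': array([-3.38524169e-04, -5.83276176e+01,  2.93291724e+01,  7.00107336e+00,
        8.86196096e-03, -1.05357760e-04]), 'eef_pos': array([ 0.21591321, -0.63917692,  0.24784212]), 'ee_rot': array([ 3.14032949e+00, -1.28747319e-04, -2.81589692e+00]), 'force': array([0.4975526 , 0.13613983, 0.00745958]), 'moment': array([-0.00929081,  0.00291145, -0.0450555 ]), 'gripper_force': 0.0, 'width': 0.08766883658544028} 0.022
[1.49435382 0.33483219 0.81295888] [-0.7621844  -0.21400679 -0.61096321] 399.64516161173543
[0.38670122 0.08341881 1.13243315] [ 0.17496167 -0.00596564 -0.98455717] 418.884718165059
[ 0.14899933 -0.66183345  0.38422552] [ 0.25557016  0.08846527 -0.96273454] 304.8690929590078
```

View pics/t0.png

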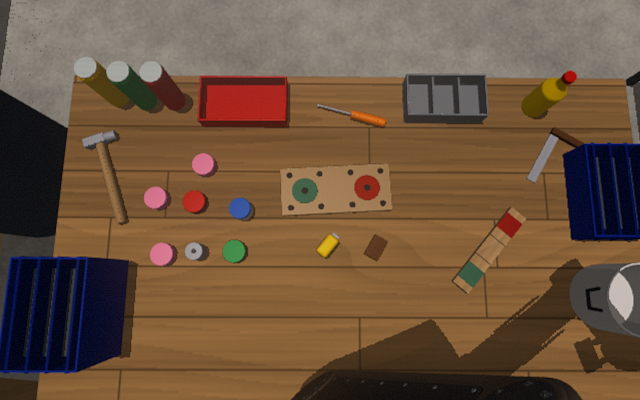

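View pics/s0.png

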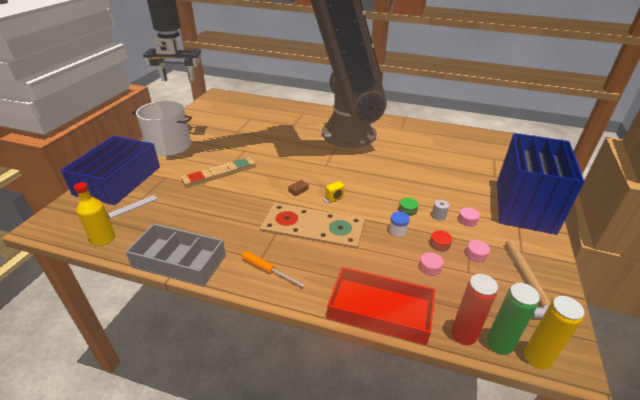

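Top view: red puck (194,202), green puck (234,251), weight (194,251), glue pot (240,208), tape (328,245), cleat (375,247), lath (490,250, red end up-right), green mark (305,190), red mark (367,188). The scene view agrees, and the pinks are look-alikes.

```bash
python3 - <<'E'
from h import *
L=lambda n:pickle.load(open(f'pics/{n}.pkl','rb'))
t,s=L('t0'),L('s0')
def seg(f,uv,r=18,tol=40):
    im=f['image'].astype(int);u,v=uv
    hsv=cv2.cvtColor(f['image'],cv2.COLOR_BGR2LAB).astype(int)
    ref=np.median(hsv[v-1:v+2,u-1:u+2].reshape(-1,3),0)
    m=(np.abs(hsv-ref)[...,1:].max(2)<12)&(np.abs(hsv-ref)[...,0]<tol)
    n,l,st,c=cv2.connectedComponentsWithStats(m.astype(np.uint8))
    k=l[v,u];return c[k],st[k]
P=dict(red=((194,202),(441,238)),green=((234,251),(408,204)),weight=((189,251),(440,205)),pot=((240,208),(400,217)),tape=((328,246),(335,190)),cleat=((376,247),(298,186)),
 mg=((300,188),(336,226)),mr=((362,186),(283,216)),lr=((510,224),(196,176)),lg=((467,275),(241,163)))
for k,(a,b) in P.items():
    ca,sa=seg(t,a);cb,sb=seg(s,b)
    p=tri([(t,ca),(s,cb)])
    print(k,ca.round(1),sa[2:],cb.round(1),sb[2:],p.round(4),toz(t,ca,.03).round(3))
E
python3 - <<'E'
import cv2
a=cv2.imread('pics/t0.png')[140:300,130:540]
cv2.imwrite('pics/c0.png',cv2.resize(a,None,fx=1.95,fy=1.95,interpolation=cv2.INTER_CUBIC))
E
```

```text
red [193.1 200.9] [ 21  21 357] [441.5 237. ] [ 20  13 204] [0.5757 0.4247 0.0275] [0.575 0.422 0.03 ]
green [233.4 250.7] [ 22  22 387] [408.6 203. ] [ 18  11 145] [0.444  0.3119 0.0272] [0.444 0.31  0.03 ]
weight [192.9 250.6] [ 17  18 226] [441.4 203.8] [14  9 88] [0.4427 0.4116 0.0475] [0.444 0.415 0.03 ]
pot [239.2 207.6] [ 21  21 332] [400.  217.2] [ 17  11 154] [0.5543 0.2967 0.0519] [0.558 0.299 0.03 ]
tape [326.8 245. ] [ 20  21 227] [332.7 192.4] [ 19  21 104] [0.4605 0.065  0.0234] [0.46  0.066 0.03 ]
cleat [375.6 247.3] [ 25  28 413] [298.1 187.5] [ 22  16 236] [ 0.455  -0.0623  0.0113] [ 0.455 -0.062  0.03 ]
mg [304.4 190.3] [ 26  25 456] [339.9 227.3] [ 23  15 244] [0.6091 0.1285 0.0117] [0.606 0.126 0.03 ]
mr [366.7 187.2] [ 25  25 440] [286.3 217.8] [ 22  14 216] [ 0.6184 -0.0414  0.0121] [ 0.615 -0.041  0.03 ]
lr [509.1 224.7] [ 25  25 332] [195.5 176. ] [16  9 99] [ 0.5161 -0.4189  0.0216] [ 0.516 -0.418  0.03 ]
lg [470.6 273.7] [ 26  26 362] [240.9 162.6] [15  9 88] [ 0.3871 -0.309   0.0213] [ 0.388 -0.308  0.03 ]
```

View pics/c0.png

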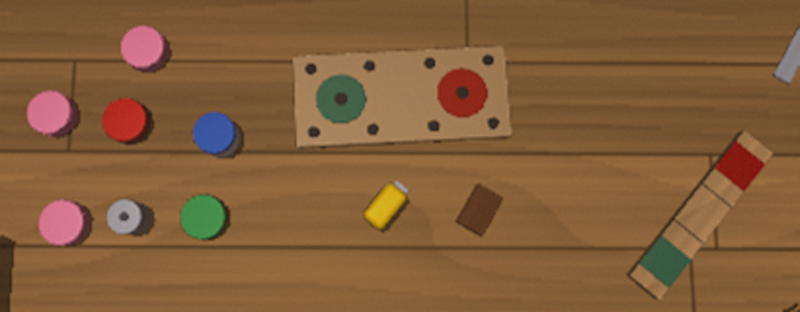

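Emit:
{"api": "apply_moves", "payload": {"commands": [[[-1,0.1,0.05,0,0.012],[-1,0.2,0.1,0,0.012],[-1,0.2,0.1,0,0.012],[-1,0.2,0.1,0,0.012],[-1,0.2,0.1,0,0.012],[-1,0.2,0.1,0,0.012],[-1,0.2,0.1,0,0.012],[-1,0.2,0.1,0,0.012],[-1,0.1,0.2,0,0],[-1,0,0.2,0,0],[-1,0,0.2,0,0],[-1,0,0.2,0,0]]], "force": 15}}

```text
t: 1.35
eef_pos: [0.5359, -0.3277, 0.2479]
ee_rot: [3.141, -0.001, -2.514]
force: [0.1, -0.1, 0.6]
width: 0.0879
gripper_force: 0.0
```

Emit:
{"api": "apply_moves", "payload": {"commands": [[[-1,0,0.2,0,0],[-1,0,0.2,0,0],[-1,0,0.2,0,0],[-1,0,0.2,0,0],[-1,0,0.2,0,0],[-1,0,0.2,0,0],[-1,0,0.2,0,0],[-1,0,0.2,0,0],[-1,0,0.2,0,0],[-1,0,0.2,0,0],[-1,0,0.2,0,0],[-1,0,0.2,0,0]]]}}

```text
t: 2.55
eef_pos: [0.5356, 0.1521, 0.2486]
ee_rot: [3.142, -0.0, -2.514]
force: [1.0, 0.3, 0.5]
width: 0.088
gripper_force: 0.0
```

Emit:
{"api": "apply_moves", "payload": {"commands": [[[-1,0,0.2,0,0],[-1,0,0.2,0,0],[-1,0,0.2,0,0],[-1,0,0.2,0,0],[-1,0,0.2,0,0],[-1,0,0.1,0,0],[-1,0,0,0,0],[-1,0,0,0,0]]]}}

```text
t: 3.35
eef_pos: [0.5357, 0.3704, 0.2479]
ee_rot: [-3.141, -0.001, -2.514]
force: [0.1, 0.5, -0.3]
width: 0.0877
gripper_force: 0.0
```

```bash
cat >> h.py <<'E'
def seg(f,uv,tl=40,tc=14):
    """centroid/contour of the blob of like colour round pixel uv"""
    lab=cv2.cvtColor(f['image'],cv2.COLOR_BGR2LAB).astype(int); u,v=[int(round(x)) for x in uv]
    ref=np.median(lab[v-2:v+3,u-2:u+3].reshape(-1,3),0); d=np.abs(lab-ref)
    m=((d[...,1:].max(2)<tc)&(d[...,0]<tl)).astype(np.uint8)
    m=cv2.morphologyEx(m,cv2.MORPH_OPEN,np.ones((3,3)))
    n,l,st,c=cv2.connectedComponentsWithStats(m)
    k=l[v,u]; cs=max(cv2.findContours((l==k).astype(np.uint8),0,1)[0],key=cv2.contourArea)
    return c[k],cs[:,0].astype(float),st[k]
def circ(f,uv,z,**k):
    """circle fit of blob outline (hull) back-projected to plane z -> centre, diameter"""
    c,cs,st=seg(f,uv,**k); h=cv2.convexHull(cs.astype(np.float32))[:,0]
    p=np.array([toz(f,x,z)[:2] for x in h],np.float32)
    e=cv2.fitEllipse(p*1000); return np.array(e[0])/1000,np.array(e[1])/1000
def tool():
    s=arm.get_state(); return s['eef_pos'].round(4),np.degrees(s['ee_rot'][2]+1.5*np.pi)%360
E
python3 - <<'E'
from h import *
w=grab('wrist','w1');print(tool());print(proj(w,[.576,.425,.03]))
E
```

```text
(array([0.5359, 0.3698, 0.2483]), np.float64(125.93940683340891))
[335.5516339  226.08452127]
```

View pics/w1.png

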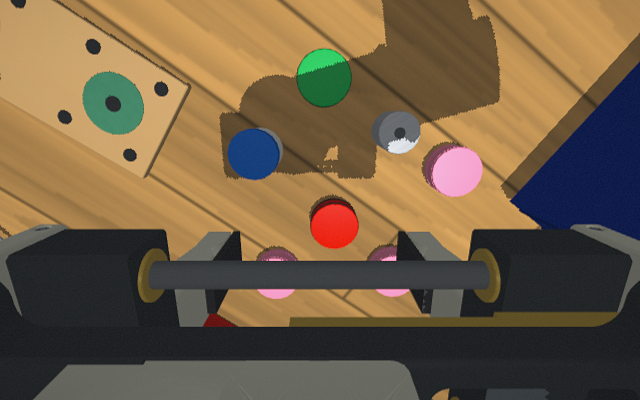

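The wrist view shows red puck top (334,226), green puck (323,78, half shadowed), weight (397,132), pot (253,153), green mark (113,103).

```bash
python3 - <<'E'
from h import *
w=pickle.load(open('pics/w1.pkl','rb'))
t0=pickle.load(open('pics/t0.pkl','rb'));s0=pickle.load(open('pics/s0.pkl','rb'))
c,_,_=seg(w,(334,226),tc=25);print(c,circ(w,(334,226),.03,tc=25))
print(circ(t0,(194,202),.03),circ(s0,(441,238),.03),tri([(w,c),(t0,(193.1,200.9))]))
print('mark',circ(w,(95,90),.012,tl=60),circ(t0,(300,188),.012),circ(s0,(336,226),.012), circ(t0,(362,186),.012),circ(s0,(283,216),.012))
E
```

```text
[334.12749245 226.07190332] (array([0.57746832, 0.42389752]), array([0.05811011, 0.05870499]))
(array([0.57560089, 0.42222607]), array([0.05682566, 0.05707936])) (array([0.57752521, 0.425478  ]), array([0.05607418, 0.05682676])) [0.57412915 0.42032951 0.03930841]
mark (array([0.6114256 , 0.12802191]), array([0.06920375, 0.0696944 ])) (array([0.60961639, 0.12725836]), array([0.06807775, 0.06891967])) (array([0.60823553, 0.13011923]), array([0.06656208, 0.06685106])) (array([ 0.61952472, -0.04284887]), array([0.06699947, 0.06851239])) (array([ 0.61761542, -0.03966265]), array([0.06519731, 0.06633597]))
```

Emit:
{"api": "apply_moves", "payload": {"commands": [[[-1,0.1035,0.136,0,0],[-1,0.1035,0.136,0,0],[-1,0,0,-0.15,0],[-1,0,0,-0.2,0],[-1,0,0,-0.2,0],[-1,0,0,-0.2,0],[-1,0,0,-0.15,0],[-1,0,0,-0.1,0],[-1,0,0,-0.06,0],[-1,0,0,-0.045,0],[-1,0,0,0,0],[-0.2,0,0,0,0]]], "force": 15}}

```text
t: 4.6
eef_pos: [0.578, 0.4251, 0.0287]
ee_rot: [3.141, 0.002, -2.514]
force: [-0.0, -1.0, 0.6]
width: 0.0835
gripper_force: 0.0
```

Emit:
{"api": "apply_moves", "payload": {"commands": [[[1,0,0,0,0],[1,0,0,0,0],[1,0,0,0,0],[1,0,0,0,0],[1,0,0,0,0],[1,0,0,0,0],[1,0,0,0,0]]], "force": 15}}

```text
t: 5.3
eef_pos: [0.5776, 0.4252, 0.0282]
ee_rot: [3.142, 0.001, -2.514]
force: [-2.8, -0.3, 5.9]
width: 0.0595
gripper_force: 15.0
```

Emit:
{"api": "apply_moves", "payload": {"commands": [[[1,0,0,0.05,0],[1,0,0,0.1,0],[1,0,0,0.2,0],[1,0,0,0.2,0],[1,0,0,0.2,0],[1,0,0,0.1,0],[1,0.03,-0.1,0,0],[1,0.03,-0.165,0,0],[1,0.03,-0.18,0,0],[1,0.04,-0.2,0,0],[1,0.04,-0.2,0,0],[1,0.04,-0.2,0,0]]]}}

```text
t: 6.5
eef_pos: [0.6189, 0.2135, 0.1968]
ee_rot: [3.141, -0.002, -2.514]
force: [0.6, -0.9, -1.4]
width: 0.0597
gripper_force: 15.0
```

Emit:
{"api": "apply_moves", "payload": {"commands": [[[1,0.04,-0.2,0,0],[1,0.04,-0.2,0,0],[1,0.04,-0.2,0,0],[1,0.04,-0.2,0,0],[1,0.02,-0.15,0,0],[1,0.01,-0.1,0,0],[1,0,-0.08,0,0],[1,0,0,0,0],[1,0,0,0,0]]]}}

```text
t: 7.4
eef_pos: [0.657, -0.0104, 0.1972]
ee_rot: [3.141, -0.001, -2.515]
force: [0.2, -0.4, -0.6]
width: 0.0592
gripper_force: 15.0
```

```bash
python3 - <<'E'
from h import *
w=grab('wrist','w2');s=arm.get_state();print(tool(),s['width'],s['gripper_force'])
print(proj(w,[.6185,-.041,.012]),proj(w,[.609,.1285,.012]))
E
```

```text
(array([ 0.6571, -0.0098,  0.1973]), np.float64(125.9494492497062)) 0.05982533154323891 15.000041127204895
[316.73813919 134.11837522] [444.8407467  217.76104769]
```

View pics/w2.png

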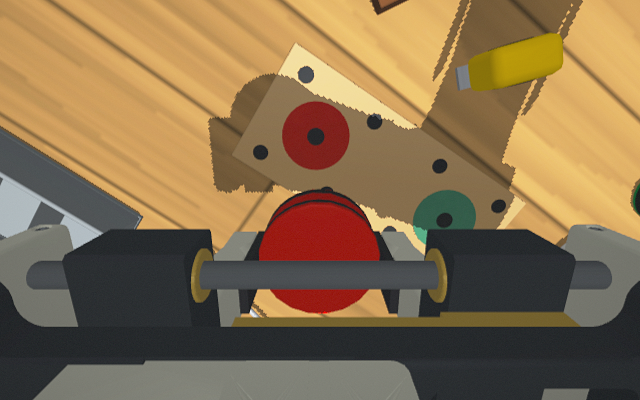

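Red mark at (316,135), green mark's hole (444,220), held puck top around (320,260).

```bash
python3 - <<'E'
from h import *
w=pickle.load(open('pics/w2.pkl','rb'));z=.1973+.002
print('mark',circ(w,(300,150),.012,tl=60,tc=20))
c,_,_=seg(w,(316,137),tl=20);print('hole',toz(w,c,.012),toz(w,seg(w,(444,220),tl=20)[0],.012))
# brighter top face of held puck
im=w['image'].astype(int);
print(im[190:330:5,320].tolist())
m=((im[...,2]>140)&(im[...,1]<60)).astype(np.uint8);n,l,st,cc=cv2.connectedComponentsWithStats(m)
ys,xs=np.nonzero(l==l[250,320]);print(st[l[250,320]])
pts=[(u,ys[xs==u].min()) for u in range(285,355,3)]+[(u,ys[xs==u].max()) for u in range(285,355,3)]
pts+= [(xs[ys==v].min(),v) for v in (235,240,245,250)]+[(xs[ys==v].max(),v) for v in (235,240,245,250)]
P=np.array([toz(w,p,z)[:2] for p in pts])
from scipy.optimize import least_squares
r=least_squares(lambda q:np.hypot(*(P-q[:2]).T)-q[2],[.657,-.01,.03],loss='soft_l1',f_scale=.001)
print(r.x,np.abs(r.fun).max(),(np.hypot(*(P-r.x[:2]).T)-r.x[2]).round(4))
E
```

```text
mark (array([ 0.6210155 , -0.04097435]), array([0.06963984, 0.06977183]))
hole [ 0.62098993 -0.04097618  0.012     ] [0.6112844  0.12934636 0.012     ]
[[35, 34, 32], [15, 24, 126], [36, 36, 28], [31, 36, 162], [23, 28, 155], [24, 30, 156], [21, 22, 155], [21, 27, 155], [21, 25, 156], [21, 25, 155], [24, 22, 155], [15, 20, 154], [16, 19, 154], [13, 23, 154], [45, 45, 134], [75, 72, 68], [80, 77, 73], [82, 79, 75], [83, 81, 77], [81, 78, 74], [18, 24, 158], [23, 26, 155], [14, 26, 154], [18, 26, 153], [12, 23, 151], [88, 150, 196], [47, 100, 118], [45, 101, 121]]
[ 259  204  120   56 5312]
[ 0.6449345  -0.01940038  0.01662119] 0.012954725114062253 [ 0.0023  0.0017  0.0012  0.0006  0.     -0.0004 -0.0007 -0.0008 -0.0009
 -0.0012 -0.0015 -0.0016 -0.0016 -0.0014 -0.0012 -0.0012 -0.0007 -0.0006
 -0.0002 -0.0002  0.0004  0.0011  0.0019  0.0025  0.0043  0.0032  0.0021
  0.0011  0.0001 -0.0008 -0.0016 -0.0023 -0.0029 -0.0033 -0.0036 -0.0038
 -0.0038 -0.0036 -0.0033 -0.0028 -0.0022 -0.0014 -0.0006  0.0003  0.0013
  0.0024  0.0034  0.0046  0.0095  0.0103  0.0118  0.013   0.0084  0.0101
  0.0111  0.0128]
```

```bash
cat >> h.py <<'E'
from scipy.optimize import least_squares
def held(f,mask,z,c0,box=(255,385,195,325),r=.03):
    """centre of held round top (radius r) at height z from the upper and lower outline of mask"""
    u0,u1,v0,v1=box; m=np.zeros_like(mask); m[v0:v1,u0:u1]=mask[v0:v1,u0:u1]
    m=cv2.morphologyEx(m.astype(np.uint8),cv2.MORPH_OPEN,np.ones((3,3)))
    pts=[]
    for u in range(u0,u1,3):
        y=np.nonzero(m[:,u])[0]
        if len(y): pts+=[(u,y.min()),(u,y.max()+1)]
    P=np.array([toz(f,p,z)[:2] for p in pts])
    q=least_squares(lambda q:np.hypot(*(P-q[:2]).T)-r,c0,loss='soft_l1',f_scale=.0007)
    e=np.hypot(*(P-q.x).T)-r
    return q.x,np.median(np.abs(e)),len(P)
E
python3 - <<'E'
from h import *
w=pickle.load(open('pics/w2.pkl','rb'));im=w['image'].astype(int)
m=(im[...,2]>144)&(im[...,1]<60)
for r in (.029,.03): print(held(w,m,.1993,[.657,-.01],r=r), held(w,m,.1993,[.657,-.01],box=(285,355,195,325),r=r))
print(proj(w,[.657,-.01,.1993]))
E
```

```text
(array([ 0.65649933, -0.01134032]), np.float64(0.00015104184600729827), 80) (array([ 0.65649153, -0.01133602]), np.float64(0.00014050926388278762), 48)
(array([ 0.65679936, -0.01131966]), np.float64(0.0009732252950278453), 80) (array([ 0.65681205, -0.01173521]), np.float64(0.0009745906870889075), 48)
[320.31070697 263.59563027]
```

Emit:
{"api": "apply_moves", "payload": {"commands": [[[1,-0.0917,-0.0755,0,0],[1,-0.0917,-0.0755,0,0],[1,0,0,-0.1,0],[1,0,0,-0.2,0],[1,0,0,-0.2,0],[1,0,0,-0.14,0],[1,0,0,-0.06,0],[1,0,0,-0.04,0],[1,0,0,-0.02,0],[1,0,0,-0.02,0],[1,0,0,0,0],[1,0,0,0,0]]]}}

```text
t: 8.65
eef_pos: [0.6213, -0.0402, 0.0425]
ee_rot: [-3.141, 0.001, -2.514]
force: [0.8, 0.1, -1.2]
width: 0.0596
gripper_force: 15.0
```

```bash
python3 - <<'E'
from h import *
s=arm.get_state();print(tool(),s['force'])
E
```

```text
(array([ 0.6213, -0.0402,  0.0425]), np.float64(125.95200157109028)) [ 0.79384309  0.09885935 -1.19412915]
```

Down another ~2 mm, shift x by -0.8 mm, release, retreat.

Emit:
{"api": "apply_moves", "payload": {"commands": [[[1,-0.004,0,-0.006,0],[1,0,0,-0.005,0],[1,0,0,0,0],[-0.2,0,0,0,0],[-0.6,0,0,0,0],[-1,0,0,0,0],[-1,0,0,0,0],[-1,0,0,0.03,0],[-1,0,0,0.1,0],[-1,0,0,0.2,0],[-1,0,0,0.2,0],[-1,0,0,0.2,0]]]}}

```text
t: 9.85
eef_pos: [0.6197, -0.0404, 0.1873]
ee_rot: [-3.142, -0.0, -2.514]
force: [1.5, 0.3, -1.1]
width: 0.0877
gripper_force: 0.0
```

Emit:
{"api": "apply_moves", "payload": {"commands": [[[-1,0.09,0.075,0.1,0],[-1,0.09,0.075,0.1,0],[-1,0.045,0.05,0,0],[-1,0,0,0,0],[-1,0,0,0,0]]]}}

```text
t: 10.35
eef_pos: [0.6642, -0.0002, 0.2243]
ee_rot: [3.141, -0.002, -2.514]
force: [0.7, -0.1, -0.1]
width: 0.0874
gripper_force: 0.0
```

```bash
python3 - <<'E'
from h import *
w=grab('wrist','w3');t=grab('top','t3');print(tool(),proj(w,[.62,-.041,.042]),proj(w,[.61,.1285,.012]))
E
```

```text
(array([ 0.6641, -0.0007,  0.2245]), np.float64(125.93437136631611)) [311.890255   123.89434451] [432.77382608 201.77203743]
```

View pics/w3.png

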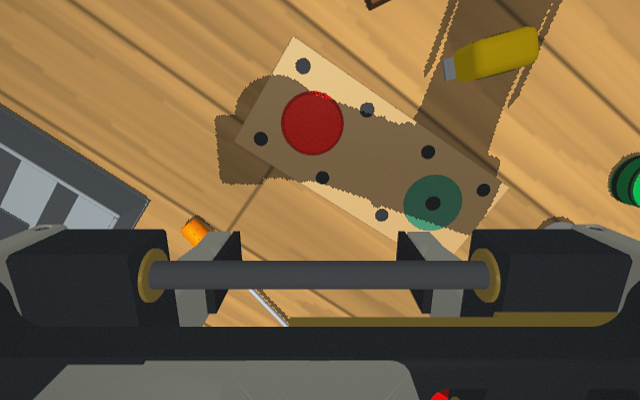

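Red puck sits on its mark at (312,123), matching the projected (312,124); green hole at (433,203).

```bash
python3 - <<'E'
from h import *
w=pickle.load(open('pics/w3.pkl','rb'));t=pickle.load(open('pics/t3.pkl','rb'))
print(circ(w,(312,123),.042,tl=30,tc=20),circ(t,(366,186),.042))
print('gm',toz(w,seg(w,(433,203),tl=20)[0],.012),circ(w,(433,190),.012,tl=60,tc=20))
print('green',circ(t,(234,251),.03),'t0 marks',circ(t,(300,188),.012))
E
```

```text
(array([ 0.62029065, -0.04126307]), array([0.06133209, 0.06306667])) (array([ 0.6173454 , -0.04201438]), array([0.05849043, 0.062913  ]))
gm [0.61132874 0.1292575  0.012     ] (array([0.60944299, 0.12849736]), array([0.0663445 , 0.07230667]))
green (array([0.44649823, 0.30007697]), array([0.09604218, 0.79142401])) t0 marks (array([0.6028996 , 0.06789853]), array([0.95128528, 1.1065343 ]))
```

Emit:
{"api": "apply_moves", "payload": {"commands": [[[-1,-0.05,0.1,0,0],[-1,-0.1,0.2,0,0],[-1,-0.1,0.2,0,0],[-1,-0.1,0.2,0,0],[-1,-0.1,0.2,0,0],[-1,-0.1,0.2,0,0],[-1,-0.1,0.2,0,0],[-1,-0.1,0.2,0,0],[-1,-0.1,0.2,0,0],[-1,-0.02,0.05,0,0],[-1,0,0,0,0],[-1,0,0,0,0]]]}}

```text
t: 11.65
eef_pos: [0.4908, 0.349, 0.225]
ee_rot: [-3.141, -0.001, -2.514]
force: [1.1, 0.4, 0.4]
width: 0.0877
gripper_force: 0.0
```

```bash
python3 - <<'E'
from h import *
w=grab('wrist','w4');print(tool());p=proj(w,[.445,.3125,.03]);print(p)
for tl in (60,100):print(seg(w,p,tl=tl,tc=30)[0],circ(w,p,.03,tl=tl,tc=30))
im=w['image'].astype(int);m=(im[...,1]>1.5*im[...,2])&(im[...,1]>1.3*im[...,0])&(im[...,1]>50)
n,l,st,c=cv2.connectedComponentsWithStats(m.astype(np.uint8));k=l[int(p[1]),int(p[0])];print(c[k],st[k],toz(w,c[k],.03))
E
```

```text
(array([0.4912, 0.3486, 0.2252]), np.float64(125.90155340271882))
[316.58239758 124.52066922]
[315.31982859 123.91897156] (array([0.44594748, 0.31148569]), array([0.05940985, 0.05961296]))
[315.31982859 123.91897156] (array([0.44594748, 0.31148569]), array([0.05940985, 0.05961296]))
[315.33505359 123.96705042] [ 288   96   56   57 2519] [0.44531218 0.3110985  0.03      ]
```

Emit:
{"api": "apply_moves", "payload": {"commands": [[[-1,-0.115,-0.0925,0,0],[-1,-0.115,-0.0925,0,0],[-1,0,0,-0.15,0],[-1,0,0,-0.2,0],[-1,0,0,-0.2,0],[-1,0,0,-0.2,0],[-1,0,0,-0.1,0],[-1,0,0,-0.08,0],[-1,0,0,-0.04,0],[-1,0,0,-0.02,0],[-1,0,0,0,0],[-0.2,0,0,0,0]]]}}

```text
t: 12.9
eef_pos: [0.4454, 0.3129, 0.0282]
ee_rot: [3.141, 0.001, -2.514]
force: [-0.7, 0.1, 1.0]
width: 0.0835
gripper_force: 0.0
```

Emit:
{"api": "apply_moves", "payload": {"commands": [[[1,0,0,0,0],[1,0,0,0,0],[1,0,0,0,0],[1,0,0,0,0],[1,0,0,0,0],[1,0,0,0.05,0],[1,0,0,0.1,0],[1,0,0,0.2,0],[1,0,0,0.2,0],[1,0,0,0.2,0],[1,0,0,0.1,0],[1,0,0,0,0]]]}}

```text
t: 14.1
eef_pos: [0.446, 0.3139, 0.2015]
ee_rot: [3.14, 0.006, -2.514]
force: [1.3, 0.3, -2.0]
width: 0.0595
gripper_force: 15.0
```

Emit:
{"api": "apply_moves", "payload": {"commands": [[[1,0.08,-0.06,0,0],[1,0.16,-0.12,0,0],[1,0.16,-0.12,0,0],[1,0.16,-0.12,0,0],[1,0.16,-0.12,0,0],[1,0.16,-0.12,0,0],[1,0.1,-0.08,0,0],[1,0.04,-0.03,0,0],[1,0,0,0,0],[1,0,0,0,0],[1,0,0,0,0]]]}}

```text
t: 15.2
eef_pos: [0.6481, 0.1594, 0.1973]
ee_rot: [3.141, -0.0, -2.513]
force: [-0.7, -0.2, -1.3]
width: 0.0594
gripper_force: 15.0
```

```bash
python3 - <<'E'
from h import *
w=grab('wrist','w5');T=tool();print(T,arm.get_state()['width']);p=proj(w,[.610,.129,.012]);print(p)
c=seg(w,p,tl=20)[0];print('hole',c,toz(w,c,.012),'mark',circ(w,p+[-12,12],.012,tl=60,tc=20))
im=w['image'].astype(int);m=(im[...,1]>1.6*im[...,2])&(im[...,1]>1.6*im[...,0])&(im[...,1]>60)
z=T[0][2]+.002
print(im[190:325:5,320].tolist())
for r in (.029,.03):print(held(w,m,z,T[0][:2],r=r),held(w,m,z,T[0][:2],box=(285,355,195,325),r=r))
E
```

```text
(array([0.6482, 0.1596, 0.1975]), np.float64(126.01527054882344)) 0.059574668938989335
[316.75618117 134.50784126]
hole [315.59030837 135.27312775] [0.61134025 0.12847812 0.012     ] mark (array([0.61148077, 0.12873836]), array([0.0704615, 0.0707928]))
[[39, 49, 33], [49, 100, 24], [42, 82, 28], [60, 116, 32], [59, 120, 26], [60, 121, 32], [58, 120, 27], [57, 122, 27], [57, 121, 26], [55, 119, 18], [56, 120, 23], [58, 121, 25], [58, 118, 27], [57, 117, 25], [61, 105, 43], [72, 69, 64], [79, 76, 71], [82, 78, 75], [82, 78, 75], [78, 75, 72], [57, 120, 24], [55, 117, 26], [58, 118, 26], [56, 118, 23], [57, 117, 17], [93, 163, 183], [46, 97, 115]]
(array([0.64719952, 0.158074  ]), np.float64(0.0015393928145559215), 82) (array([0.64570711, 0.15759743]), np.float64(0.002699756537367287), 48)
(array([0.64694127, 0.15789759]), np.float64(0.0011268632209682355), 82) (array([0.64591442, 0.15759571]), np.float64(0.001665327892892022), 48)
```

```bash
python3 - <<'E'
from h import *
w=pickle.load(open('pics/w5.pkl','rb'));im=w['image'].astype(int);m=(im[...,1]>110)&(im[...,2]<60)&(im[...,0]<80)
for r in (.029,.03):print(held(w,m,.1995,[.648,.1596],r=r),held(w,m,.1995,[.648,.1596],box=(285,355,195,325),r=r))
E
```

```text
(array([0.64811293, 0.15885008]), np.float64(0.00016038071037338675), 80) (array([0.64815164, 0.15877692]), np.float64(0.00015373974885225968), 48)
(array([0.64836706, 0.15887626]), np.float64(0.0009233331834956719), 80) (array([0.64851925, 0.15831374]), np.float64(0.0008759323856799804), 48)
```

Emit:
{"api": "apply_moves", "payload": {"commands": [[[1,-0.095,-0.076,0,0],[1,-0.094,-0.076,0,0],[1,0,0,-0.1,0],[1,0,0,-0.2,0],[1,0,0,-0.2,0],[1,0,0,-0.14,0],[1,0,0,-0.06,0],[1,0,0,-0.04,0],[1,0,0,-0.02,0],[1,0,0,-0.02,0],[1,0,0,-0.01,0],[1,0,0,0,0]]]}}

```text
t: 16.45
eef_pos: [0.6115, 0.1285, 0.04]
ee_rot: [-3.141, 0.001, -2.514]
force: [-1.2, -0.2, -0.5]
width: 0.0598
gripper_force: 15.0
```

Emit:
{"api": "apply_moves", "payload": {"commands": [[[1,-0.0035,0.0035,0,0],[1,0,0,0,0],[-0.2,0,0,0,0],[-0.6,0,0,0,0],[-1,0,0,0,0],[-1,0,0,0,0],[-1,0,0,0.03,0],[-1,0,0,0.1,0],[-1,0,0,0.2,0],[-1,0,0,0.2,0],[-1,0,0,0.2,0],[-1,0,0,0.2,0.02]]]}}

```text
t: 17.65
eef_pos: [0.6102, 0.1288, 0.2276]
ee_rot: [-3.141, 0.0, -2.451]
force: [0.2, 0.3, 0.1]
width: 0.0879
gripper_force: 0.0
```

Emit:
{"api": "apply_moves", "payload": {"commands": [[[-1,-0.04,-0.08,0.1,0.045],[-1,-0.08,-0.18,0,0.045],[-1,-0.08,-0.18,0,0.045],[-1,-0.08,-0.18,0,0.045],[-1,-0.08,-0.18,0,0.045],[-1,-0.08,-0.18,0,0.045],[-1,-0.08,-0.18,0,0.045],[-1,-0.08,-0.18,0,0.045],[-1,-0.08,-0.18,0,0.045],[-1,-0.08,-0.18,0,0.045],[-1,-0.08,-0.18,0,0.045],[-1,-0.08,-0.18,0,0.045]]]}}

```text
t: 18.85
eef_pos: [0.4257, -0.2838, 0.2461]
ee_rot: [-3.141, -0.001, -0.751]
force: [0.1, -0.6, 0.6]
width: 0.0878
gripper_force: 0.0
```

Emit:
{"api": "apply_moves", "payload": {"commands": [[[-1,-0.08,-0.18,0,0.015],[-1,-0.08,-0.18,0,0],[-1,-0.01,-0.05,0,0],[-1,0,0,0,0],[-1,0,0,0,0]]]}}

```text
t: 19.35
eef_pos: [0.3927, -0.3642, 0.2455]
ee_rot: [-3.141, -0.0, -0.711]
force: [-0.4, 1.2, 0.3]
width: 0.0875
gripper_force: 0.0
```

```bash
python3 - <<'E'
from h import *
w=grab('wrist','w6');t=grab('top','t6');s=grab('scene','s6');print(tool());print(proj(w,[.4516,-.364,.02]),proj(w,[.516,-.419,.02]),proj(w,[.387,-.309,.02]))
E
```

```text
(array([ 0.3932, -0.3636,  0.2456]), np.float64(229.40549486685293))
[287.44819794 138.4065188 ] [284.97705155  59.77101952] [289.72839331 207.6448189 ]
```

View pics/w6.png

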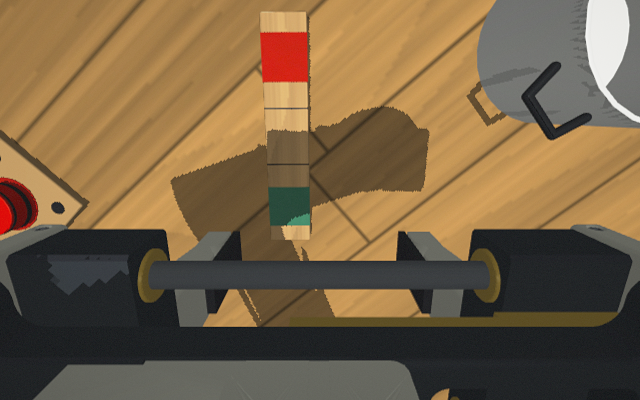

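Whole lath is visible: red band (285,57), green band (290,207), lines at rows 108 and 164; red puck on board at far left.

```bash
python3 - <<'E'
from h import *
w=pickle.load(open('pics/w6.pkl','rb'));im=w['image'].astype(int);b,g,r=im[...,0],im[...,1],im[...,2]
def rect(m,uv,z=.02):
    m=cv2.morphologyEx(m.astype(np.uint8),cv2.MORPH_OPEN,np.ones((3,3)));n,l,st,c=cv2.connectedComponentsWithStats(m)
    cs=max(cv2.findContours((l==l[uv[1],uv[0]]).astype(np.uint8),0,1)[0],key=cv2.contourArea)[:,0]
    P=np.array([toz(w,p,z)[:2] for p in cs],np.float32)*1000
    return cv2.minAreaRect(P),st[l[uv[1],uv[0]]]
A=rect((r>2*g)&(r>80),(285,57));B=rect((g>1.15*r)&(g>40),(285,205));print(A,B)
a,bb=np.array(A[0][0]),np.array(B[0][0]);d=a-bb;print('c',(a+bb)/2,np.hypot(*d),np.degrees(np.arctan2(d[1],d[0])))
# black lines
col=im[95:175,280:296].sum(2).mean(1);print([(i+95,int(v)) for i,v in enumerate(col) if v<np.median(col)*.8])
# side edges at rows of light wood
for v in (20,90,120,150,175,232):print(v,im[v,255:320:1].sum(1)[:12].tolist() if 0 else '',)
t=pickle.load(open('pics/t6.pkl','rb'));s=pickle.load(open('pics/s6.pkl','rb'))
print(circ(t,(305,190),.042,tc=20),circ(s,(339,222),.042,tc=20))
t0=pickle.load(open('pics/t0.pkl','rb'));s0=pickle.load(open('pics/s0.pkl','rb'))
for n,a in (('red',(509,224)),('green',(470,273))): print(n, toz(t0,seg(t0,a)[0],.02))
print(tri([(w,proj(w,np.r_[np.array(A[0][0])/1000,.02])),(t0,seg(t0,(509,224))[0])]))
E
```

```text
(((518.831787109375, -419.9972839355469), (50.728240966796875, 49.13187789916992), 49.256649017333984), array([ 260,   32,   48,   50, 2321], dtype=int32)) (((389.4465026855469, -309.8056335449219), (50.182884216308594, 48.08626174926758), 49.27572250366211), array([ 268,  187,   42,   38, 1539], dtype=int32))
c [ 454.1391449  -364.90145874] 169.94926196145903 -40.419548819764444
[(164, 146)]
20 
90 
120 
150 
175 
232 
(array([0.60873633, 0.12754062]), array([0.0576748, 0.0583643])) (array([0.61023834, 0.13041292]), array([0.05608025, 0.05745698]))
red [ 0.51730595 -0.4220779   0.02      ]
green [ 0.38733426 -0.31146063  0.02      ]
[ 0.51723422 -0.41976698  0.02539799]
```

Emit:
{"api": "apply_moves", "payload": {"commands": [[[-1,0.1,-0.0025,0,0.001],[-1,0.1,-0.0025,0,0],[-1,0.103,-0.0025,-0.1,0],[-1,0,0,-0.2,0],[-1,0,0,-0.2,0],[-1,0,0,-0.2,0],[-1,0,0,-0.2,0],[-1,0,0,-0.1,0],[-1,0,0,-0.06,0],[-1,0,0,-0.03,0],[-1,0,0,-0.015,0],[-1,0,0,0,0]]], "force": 25}}

```text
t: 20.7
eef_pos: [0.454, -0.366, 0.0251]
ee_rot: [-3.141, -0.001, -0.706]
force: [-0.1, -0.0, -0.9]
width: 0.0876
gripper_force: 0.0
```

Emit:
{"api": "apply_moves", "payload": {"commands": [[[0,0,0,0,0],[0.3,0,0,0,0],[1,0,0,0,0],[1,0,0,0,0],[1,0,0,0,0],[1,0,0,0,0],[1,0,0,0,0],[1,0,0,0,0]]], "force": 25}}

```text
t: 21.5
eef_pos: [0.4533, -0.3661, 0.0245]
ee_rot: [3.142, -0.0, -0.707]
force: [-0.0, -1.1, 2.6]
width: 0.0498
gripper_force: 25.0
```

Emit:
{"api": "apply_moves", "payload": {"commands": [[[1,0,0,0.03,0],[1,0,0,0.07,0],[1,0,0,0.15,0],[1,0,0,0.2,0],[1,0,0,0.15,0],[1,0,0,0.1,0],[1,0.03,0.075,0,0],[1,0.055,0.14,0,-0.01],[1,0.06,0.15,0,-0.02],[1,0.06,0.15,0,-0.024],[1,0.06,0.15,0,-0.024],[1,0.06,0.15,0,-0.024]]]}}

```text
t: 22.7
eef_pos: [0.518, -0.2009, 0.1634]
ee_rot: [3.141, 0.001, -1.03]
force: [-0.2, -0.2, -0.8]
width: 0.0493
gripper_force: 25.0
```

Emit:
{"api": "apply_moves", "payload": {"commands": [[[1,0.06,0.15,0,-0.024],[1,0.06,0.15,0,-0.024],[1,0.06,0.15,0,-0.024],[1,0.06,0.15,0,-0.024],[1,0.06,0.15,0,-0.024],[1,0.06,0.15,0,-0.02],[1,0.06,0.15,0,-0.016],[1,0.06,0.15,0,0],[1,0.04,0.11,0,0],[1,0.02,0.055,0,0],[1,0,0.02,0,0],[1,0,0,0,0]]]}}

```text
t: 23.9
eef_pos: [0.6257, 0.074, 0.1639]
ee_rot: [3.141, -0.0, -1.517]
force: [-0.9, -0.1, -1.7]
width: 0.05
gripper_force: 25.0
```

```bash
python3 - <<'E'
from h import *
w=grab('wrist','w7');print(tool(),arm.get_state()['width']);print(proj(w,[.6145,.044,.17]),proj(w,[.6195,-.041,.042]))
E
```

```text
(array([0.6257, 0.0735, 0.1641]), np.float64(183.05711983349957)) 0.04985510951243339
[351.78069743 211.10263664] [337.0291782   55.76351712]
```

View pics/w7.png

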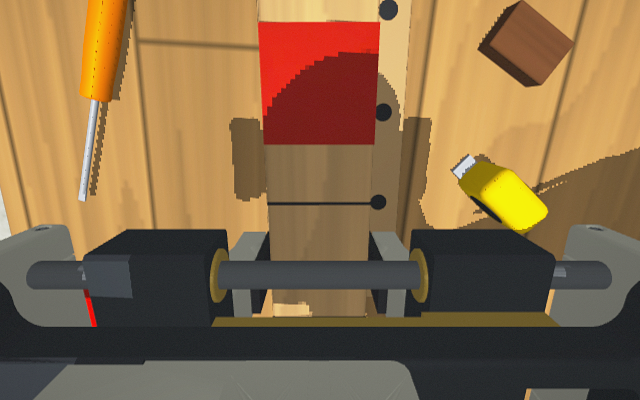

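Held lath: red band centred (319,83), one line at row 203; board beneath, cleat at top right (525,43).

```bash
python3 - <<'E'
from h import *
w=pickle.load(open('pics/w7.pkl','rb'));im=w['image'].astype(int);b,g,r=im[...,0],im[...,1],im[...,2];z=.1641-.0045
m=cv2.morphologyEx(((r>2.2*g)&(r>80)).astype(np.uint8),1*2,np.ones((3,3)));n,l,st,c=cv2.connectedComponentsWithStats(m)
cs=max(cv2.findContours((l==l[83,319]).astype(np.uint8),0,1)[0],key=cv2.contourArea)[:,0]
R=cv2.minAreaRect(np.array([toz(w,p,z)[:2] for p in cs],np.float32)*1000);print(R)
# fit the long axis from side edges of band
q=cs[(cs[:,1]>30)&(cs[:,1]<138)];P=lambda s:np.array([toz(w,p,z)[:2] for p in s])
for s in (q[q[:,0]<319],q[q[:,0]>319]):
    p=P(s);k=np.polyfit(p[:,1],p[:,0],1);print('edge ang',np.degrees(np.arctan2(-1,-k[0])),np.polyval(k,-.01))
print('line',toz(w,(319,203.),z))
t=pickle.load(open('pics/t6.pkl','rb'));print(toz(w,(386,112),.012))
E
```

```text
((632.3225708007812, -9.10372543334961), (50.52008819580078, 49.38513946533203), 3.0734825134277344)
edge ang -86.71987200703143 0.6574304098181822
edge ang -86.93582222905006 0.6072934384546592
line [0.62924256 0.04408618 0.1596    ]
[ 0.57025769 -0.00147118  0.012     ]
```

Emit:
{"api": "apply_moves", "payload": {"commands": [[[1,-0.03,-0.08,0,0],[1,-0.0285,-0.0735,0,0],[1,0,0,-0.06,0],[1,0,0,-0.12,0],[1,0,0,-0.12,0],[1,0,0,-0.08,0],[1,0,0,-0.04,0],[1,0,0,-0.02,0],[1,0,0,0,0],[1,0,0,0,0]]]}}

```text
t: 24.95
eef_pos: [0.6151, 0.0433, 0.0771]
ee_rot: [-3.14, 0.0, -1.517]
force: [-0.1, 0.1, -1.2]
width: 0.0498
gripper_force: 25.0
```

```bash
python3 - <<'E'
from h import *
s=grab('scene','s8');print(tool())
a=s['image'][130:270,180:400];cv2.imwrite('pics/c8.png',cv2.resize(a,None,fx=3.6,fy=3.6,interpolation=cv2.INTER_CUBIC))
E
```

```text
(array([0.6152, 0.0434, 0.0773]), np.float64(183.0774250833356))
```

View pics/c8.png

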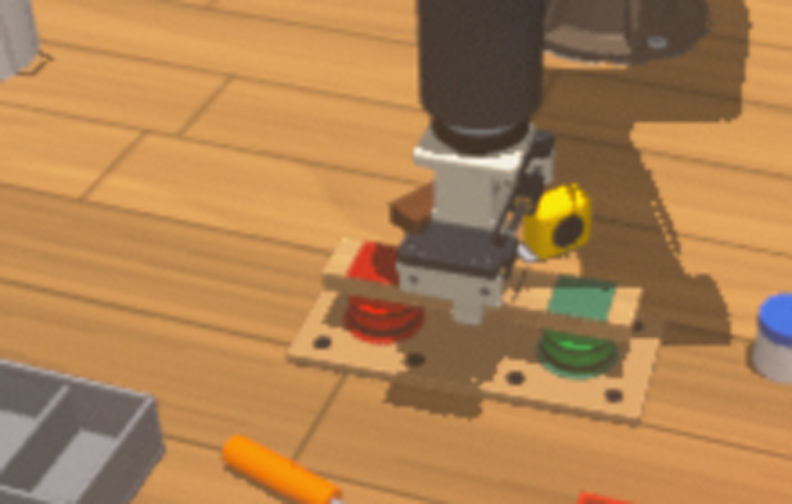

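The lath hovers over both pucks, bands at crop (380,265) and (583,300) matching. Lower it.

Emit:
{"api": "apply_moves", "payload": {"commands": [[[1,-0.004,0,-0.02,0],[1,0,0,-0.015,0],[1,0,0,-0.01,0],[1,0,0,-0.005,0],[1,0,0,0,0],[1,0,0,0,0]]]}}

```text
t: 25.6
eef_pos: [0.6137, 0.0434, 0.0665]
ee_rot: [3.141, -0.0, -1.517]
force: [-0.8, 0.6, 2.5]
width: 0.0498
gripper_force: 25.0
```

Emit:
{"api": "apply_moves", "payload": {"commands": [[[0,0,0,0,0],[-0.2,0,0,0,0],[-0.4,0,0,0,0],[-0.8,0,0,0,0],[-1,0,0,0,0],[-1,0,0,0,0],[-1,0,0,0.03,0],[-1,0,0,0.1,0],[-1,0,0,0.2,0],[-1,0,0,0.2,0],[-1,0,0,0.2,0],[-1,-0.1,-0.03,0.05,0]]]}}

```text
t: 26.8
eef_pos: [0.5972, 0.038, 0.2278]
ee_rot: [-3.133, 0.001, -1.516]
force: [0.1, 0.5, 0.3]
width: 0.0877
gripper_force: 0.0
```

Emit:
{"api": "apply_moves", "payload": {"commands": [[[-1,-0.2,-0.05,0,0],[-1,-0.2,-0.05,0,0],[-1,-0.2,-0.05,0,0],[-1,-0.07,-0.03,0,0],[-1,0,0,0,0],[-1,0,0,0,0]]]}}

```text
t: 27.4
eef_pos: [0.4607, 0.0016, 0.2233]
ee_rot: [-3.14, 0.0, -1.517]
force: [0.2, 0.3, -0.4]
width: 0.0876
gripper_force: 0.0
```

```bash
cat >> h.py <<'E'
def rect(f,m,uv,z):
    """min-area rectangle (mm, deg) of mask blob at uv back-projected to plane z"""
    m=cv2.morphologyEx(m.astype(np.uint8),cv2.MORPH_OPEN,np.ones((3,3)));l=cv2.connectedComponents(m)[1]
    k=l[int(uv[1]),int(uv[0])]; assert k
    cs=max(cv2.findContours((l==k).astype(np.uint8),0,1)[0],key=cv2.contourArea)[:,0]
    return cv2.minAreaRect(np.array([toz(f,p,z)[:2] for p in cs],np.float32)*1000)
E
python3 - <<'E'
from h import *
w=grab('wrist','w9');t=grab('top','t9');print(tool());p=proj(w,[.455,-.062,.022]);print(p,w['image'][int(p[1]),int(p[0])])
t0=pickle.load(open('pics/t0.pkl','rb'))
h=lambda f:cv2.cvtColor(f['image'],cv2.COLOR_BGR2LAB).astype(int)
_,cs,_=seg(t0,(376,247));print(cv2.minAreaRect(np.array([toz(t0,x,.022)[:2] for x in cs],np.float32)*1000))
# lath check in top view, z=.062
im=t['image'].astype(int);b,g,r=im[...,0],im[...,1],im[...,2]
A=rect(t,(r>2*g)&(r>60),proj(t,[.6185,-.041,.062]),.062);B=rect(t,(g>1.15*r)&(g>30),proj(t,[.61,.129,.062]),.062);print(A,B)
E
```

```text
(array([0.4609, 0.0017, 0.2226]), np.float64(183.07357212601192))
[329.37613115 120.85630799] [36 50 71]
((454.875732421875, -63.7254638671875), (45.790748596191406, 64.6176528930664), 60.282920837402344)Traceback (most recent call last):
  File "<stdin>", line 8, in <module>
  File "h.py", line 52, in rect
    k=l[int(uv[1]),int(uv[0])]; assert k
                                       ^
AssertionError
```

View pics/w9.png

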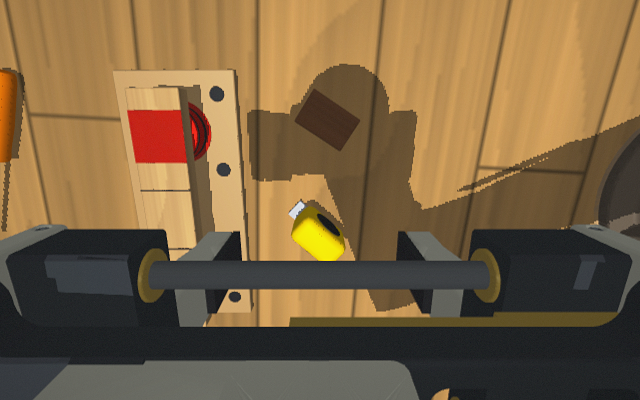

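Cleat at (327,120), tape at (318,235) with hook (297,210), lath on the pucks with red band (160,137).

```bash
python3 - <<'E'
from h import *
w=pickle.load(open('pics/w9.pkl','rb'));im=w['image'].astype(int);b,g,r=im[...,0],im[...,1],im[...,2];L=cv2.cvtColor(w['image'],cv2.COLOR_BGR2LAB).astype(int)
print(im[120,285:365:4].tolist());print(im[80:160:4,327].tolist())
for th in (60,64): 
  for tl in (10,18):
    _,cs,st=seg(w,(327,120),tl=tl,tc=8);
    print(tl,st,cv2.minAreaRect(np.array([toz(w,x,.022)[:2] for x in cs],np.float32)*1000))
print('hook',toz(w,(297,210),.005))
A=rect(w,(r>2.2*g)&(r>80),(160,137),.062);print('redband',A)
print('lines',toz(w,(166,191),.062),toz(w,(172,248),.062))
t=pickle.load(open('pics/t9.pkl','rb'));cv2.imwrite('pics/c9.png',cv2.resize(t['image'][150:270,260:420],None,fx=4,fy=4,interpolation=2))
E
```

```text
[[48, 78, 102], [51, 86, 108], [50, 83, 106], [35, 49, 71], [29, 45, 67], [31, 44, 68], [32, 49, 70], [35, 51, 73], [34, 47, 69], [31, 45, 66], [35, 47, 70], [36, 50, 71], [34, 46, 67], [32, 46, 66], [34, 48, 69], [35, 47, 67], [35, 47, 67], [32, 47, 70], [33, 49, 71], [52, 83, 107]]
[[49, 77, 99], [50, 77, 99], [50, 79, 102], [53, 81, 102], [50, 78, 101], [32, 47, 70], [34, 48, 70], [30, 46, 67], [34, 45, 69], [29, 43, 64], [33, 48, 69], [30, 44, 65], [31, 47, 69], [33, 47, 71], [29, 44, 69], [30, 44, 67], [49, 83, 107], [54, 83, 106], [51, 83, 106], [53, 83, 106]]
10 [ 295   90   64   60 2075] ((457.7364196777344, -62.31547164916992), (39.319419860839844, 59.1914176940918), 60.26698684692383)
18 [ 295   89   64   62 2118] ((457.7349853515625, -62.3765983581543), (39.715641021728516, 59.73009490966797), 60.1495475769043)
10 [ 295   90   64   60 2075] ((457.7364196777344, -62.31547164916992), (39.319419860839844, 59.1914176940918), 60.26698684692383)
18 [ 295   89   64   62 2118] ((457.7349853515625, -62.3765983581543), (39.715641021728516, 59.73009490966797), 60.1495475769043)
hook [0.48730267 0.04602206 0.005     ]
redband ((620.4782104492188, -39.543861389160156), (50.554290771484375, 49.10954284667969), 3.076636552810669)
lines [0.61664174 0.01430576 0.062     ] [0.61542724 0.07699048 0.062     ]
```

View pics/c9.png

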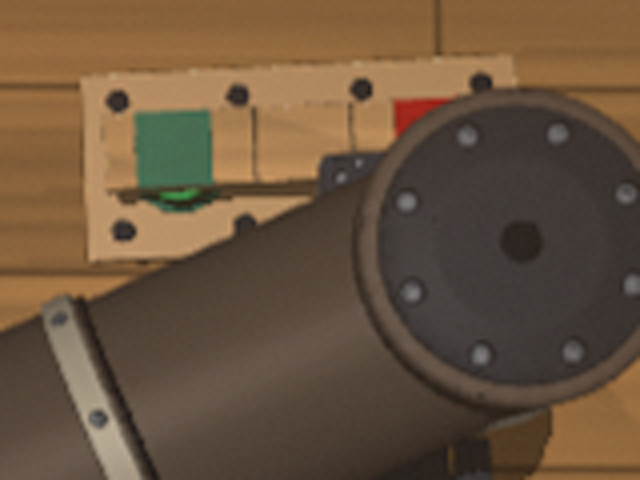

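Emit:
{"api": "apply_moves", "payload": {"commands": [[[-0.4,-0.0035,-0.045,0,0.04],[-0.4,-0.004,-0.06,0,0.04],[-0.4,-0.004,-0.06,0,0.04],[-0.4,-0.004,-0.06,0,0.04],[-0.4,-0.004,-0.06,0,0.04],[-0.4,-0.004,-0.04,0,0.04],[-0.4,0,0,0,0.04],[-0.4,0,0,-0.1,0.0374],[-0.4,0,0,-0.2,0],[-0.4,0,0,-0.2,0],[-0.4,0,0,-0.2,0],[-0.4,0,0,-0.12,0]]]}}

```text
t: 28.7
eef_pos: [0.4545, -0.0639, 0.0552]
ee_rot: [3.139, 0.003, -0.52]
force: [-0.1, 0.7, 0.1]
width: 0.0612
gripper_force: 0.0
```

Emit:
{"api": "apply_moves", "payload": {"commands": [[[-0.4,0,0,-0.08,0],[-0.4,0,0,-0.05,0],[-0.4,0,0,-0.025,0],[-0.4,0,0,-0.01,0],[-0.4,0,0,0,0],[0,0,0,0,0],[1,0,0,0,0],[1,0,0,0,0],[1,0,0,0,0],[1,0,0,0,0],[1,0,0,0,0],[1,0,0,0,0]]], "force": 20}}

```text
t: 29.9
eef_pos: [0.4554, -0.0636, 0.0258]
ee_rot: [-3.141, -0.001, -0.52]
force: [-0.6, 0.4, 7.0]
width: 0.0397
gripper_force: 20.0
```

Emit:
{"api": "apply_moves", "payload": {"commands": [[[1,0,0,0.04,0],[1,0,0,0.12,0],[1,0,0,0.2,0],[1,0,0,0.2,0],[1,0,0,0.16,-0.01],[1,0,0,0.08,-0.03],[1,0.06,0.05,0,-0.04],[1,0.12,0.1,0,-0.04],[1,0.13,0.11,0,-0.04],[1,0.13,0.11,0,-0.04],[1,0.13,0.11,0,-0.04],[1,0.13,0.11,0,-0.04]]]}}

```text
t: 31.1
eef_pos: [0.5957, 0.0552, 0.1857]
ee_rot: [3.141, 0.0, -1.405]
force: [-0.4, 1.6, 0.1]
width: 0.04
gripper_force: 20.0
```

Emit:
{"api": "apply_moves", "payload": {"commands": [[[1,0.08,0.06,0,-0.0374],[1,0.045,0.04,0,0],[1,0,0,0,0],[1,0,0,0,0],[1,0,0,0,0]]]}}

```text
t: 31.6
eef_pos: [0.6193, 0.0737, 0.1856]
ee_rot: [3.141, 0.0, -1.516]
force: [-0.7, -0.1, -0.5]
width: 0.0396
gripper_force: 20.0
```

```bash
python3 - <<'E'
from h import *
w=grab('wrist','w10');print(tool(),arm.get_state()['width'])
E
```

```text
(array([0.6194, 0.0737, 0.1858]), np.float64(183.11381878846223)) 0.03975958047768254
```

View pics/w10.png

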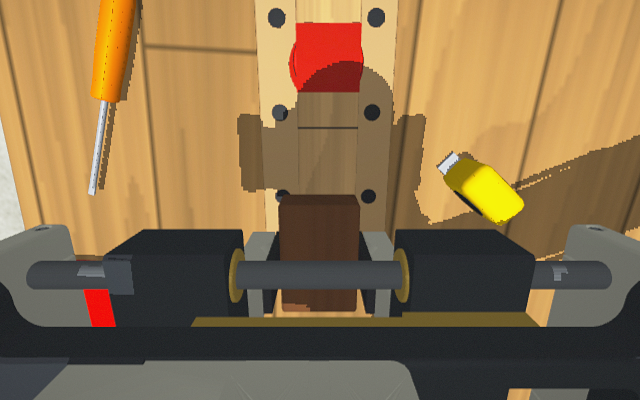

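Held cleat (320,250), lath below with red band (330,57); line visible at row 128; a sliver of red puck shows at left (290,65).

```bash
python3 - <<'E'
from h import *
w=pickle.load(open('pics/w10.pkl','rb'));im=w['image'].astype(int);b,g,r=im[...,0],im[...,1],im[...,2]
m=(r>2.2*g)&(r>70)
for v in (35,50,60,65,70,80):
    x=np.nonzero(m[v,270:390])[0]+270;print(v,x.min(),x.max())
print('puck left edge',toz(w,(290,64),.042),'band edges',toz(w,(298,35),.062),toz(w,(362,60),.062))
print('line',toz(w,(328,128),.062))
# held cleat top z: pick TCP .0258 with top .022
z=.1858-.0038
print(im[188:330:4,320].sum(1).tolist());print(im[225,265:375:3].sum(1).tolist())
E
```

```text
35 296 360
50 291 361
60 290 362
65 289 362
70 290 362
80 292 359
puck left edge [ 0.65169252 -0.03630145  0.042     ] band edges [ 0.64425311 -0.05456812  0.062     ] [ 0.59337849 -0.03956395  0.062     ]
line [0.61680519 0.01394351 0.062     ]
[310, 313, 138, 133, 151, 172, 173, 174, 163, 170, 164, 167, 167, 171, 167, 165, 167, 170, 177, 192, 213, 229, 223, 227, 212, 203, 166, 167, 162, 156, 176, 391, 398, 241, 245, 118]
[408, 571, 567, 565, 583, 151, 172, 159, 164, 166, 168, 176, 172, 174, 163, 164, 159, 167, 174, 168, 161, 162, 155, 163, 163, 164, 163, 166, 174, 167, 166, 156, 305, 308, 308, 305, 299]
```

```bash
python3 - <<'E'
from h import *
w=pickle.load(open('pics/w10.pkl','rb'));im=w['image'].astype(int);z=.182
for u in (295,320,345):print(im[192:212,u].sum(1).tolist(),im[302:318,u].sum(1).tolist())
a,b=toz(w,(320,206),z),toz(w,(320,311),z);print(a,b,(a+b)/2)
l,r=toz(w,(280,225),z),toz(w,(360,225),z);print(l,r,(l+r)/2)
for v in (215,250):print(v,[u for u in range(262,380) if im[v,u].sum()<230 and im[v,u,2]>1.4*im[v,u,0]][::200])
E
```

```text
[313, 299, 229, 119, 137, 144, 143, 135, 146, 141, 143, 150, 139, 156, 168, 174, 165, 171, 165, 171] [165, 172, 234, 297, 292, 292, 293, 293, 277, 336, 457, 491, 487, 491, 454, 325]
[313, 305, 229, 124, 138, 136, 148, 140, 133, 137, 142, 139, 151, 154, 164, 170, 172, 171, 167, 161] [170, 166, 156, 171, 166, 164, 176, 165, 159, 256, 391, 431, 427, 430, 398, 304]
[348, 332, 249, 135, 152, 143, 139, 142, 142, 153, 139, 142, 142, 152, 163, 166, 160, 161, 158, 164] [167, 164, 165, 160, 166, 165, 160, 158, 146, 266, 416, 458, 448, 454, 420, 307]
[0.62229994 0.04505492 0.182     ] [0.61905134 0.10355481 0.182     ] [0.62067564 0.07430487 0.182     ]
[0.6413186  0.05583788 0.182     ] [0.60220008 0.05371731 0.182     ] [0.62175934 0.05477759 0.182     ]
215 [279]
250 [280]
```

Emit:
{"api": "apply_moves", "payload": {"commands": [[[1,-0.0145,-0.07,0,0],[1,-0.014,-0.074,0,0],[1,0,0,-0.06,0],[1,0,0,-0.12,0],[1,0,0,-0.12,0],[1,0,0,-0.08,0],[1,0,0,-0.05,0],[1,0,0,-0.025,0],[1,0,0,-0.015,0],[1,0,0,0,0],[1,0,0,0,0]]]}}

```text
t: 32.75
eef_pos: [0.6148, 0.0456, 0.0921]
ee_rot: [-3.14, 0.0, -1.517]
force: [0.3, -0.0, -0.2]
width: 0.0403
gripper_force: 20.0
```

Emit:
{"api": "apply_moves", "payload": {"commands": [[[1,-0.005,-0.0035,-0.01,0],[1,0,0,-0.008,0],[1,0,0,-0.004,0],[1,0,0,0,0],[1,0,0,0,0]]]}}

```text
t: 33.25
eef_pos: [0.6134, 0.0449, 0.0879]
ee_rot: [-3.141, 0.0, -1.517]
force: [-2.8, 0.6, 6.6]
width: 0.0397
gripper_force: 20.0
```

Emit:
{"api": "apply_moves", "payload": {"commands": [[[0,0,0,0,0],[-0.2,0,0,0,0],[-0.3,0,0,0,0],[-0.5,0,0,0,0],[-0.5,0,0,0,0],[-0.5,0,0,0.03,0],[-0.5,0,0,0.1,0],[-0.5,0,0,0.2,0],[-0.5,0,0,0.2,0],[-0.5,0,0,0.2,0],[-0.5,-0.04,0.1,0,0],[-0.5,-0.076,0.19,0,0]]]}}

```text
t: 34.45
eef_pos: [0.591, 0.1022, 0.2351]
ee_rot: [-3.138, 0.001, -1.52]
force: [-0.0, 0.2, -1.3]
width: 0.0657
gripper_force: 0.0
```

Emit:
{"api": "apply_moves", "payload": {"commands": [[[-0.5,-0.076,0.19,0,0],[-0.5,-0.076,0.19,0,0],[-0.5,-0.076,0.19,0,0],[-0.5,-0.076,0.19,0,0],[-0.5,-0.076,0.19,0,0],[-0.5,-0.076,0.19,0,0],[-0.5,-0.076,0.19,0,0],[-0.5,-0.076,0.19,0,0],[-0.5,-0.076,0.19,0,0],[-0.5,-0.03,0.06,0,0],[-0.5,0,0,0,0],[-0.5,0,0,0,0]]]}}

```text
t: 35.65
eef_pos: [0.4473, 0.4565, 0.233]
ee_rot: [3.141, -0.0, -1.517]
force: [0.8, -1.8, 0.1]
width: 0.0652
gripper_force: 0.0
```

```bash
python3 - <<'E'
from h import *
w=grab('wrist','w11');t=grab('top','t11');s=grab('scene','s11');print(tool());p=proj(w,[.4435,.4125,.05]);print(p)
im=np.full((600,640,3),0,np.uint8);im[:400]=w['image']
a=cv2.resize(s['image'][175:255,240:400],(400,200),interpolation=2);b=cv2.resize(t['image'][160:220,270:400],(240,111),interpolation=2)
im[400:,:400]=a;im[400:511,400:]=b;cv2.imwrite('pics/c11.png',im)
E
```

```text
(array([0.4479, 0.4557, 0.2333]), np.float64(183.00017807133742))
[326.58591244 140.92726864]
```

View pics/c11.png

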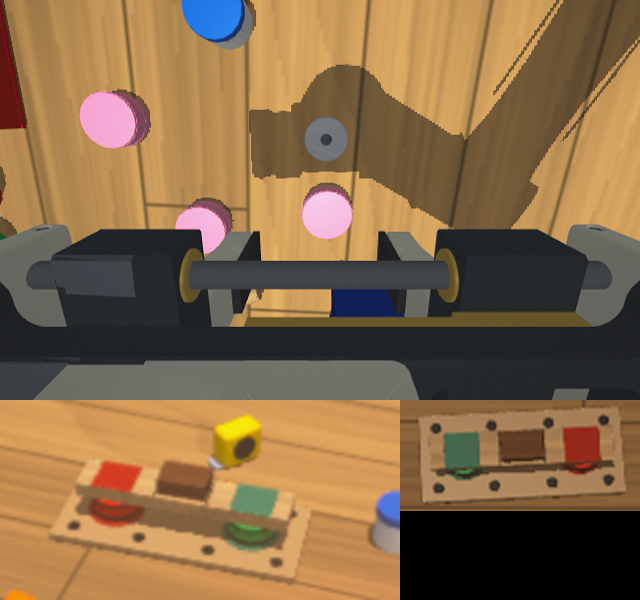

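The stack looks right: cleat centred between bands. Weight at (326,139), pink puck at (326,214).

```bash
python3 - <<'E'
from h import *
w=pickle.load(open('pics/w11.pkl','rb'));t=pickle.load(open('pics/t11.pkl','rb'));s=pickle.load(open('pics/s11.pkl','rb'));t0=pickle.load(open('pics/t0.pkl','rb'))
for tl in (20,30):print(seg(w,(338,132),tl=tl,tc=12)[2],circ(w,(338,132),.05,tl=tl,tc=12))
print(seg(w,(326,139),tl=20)[0],toz(w,seg(w,(326,139),tl=20)[0],.05),circ(t0,(189,251),.05))
p=proj(t,[.6137,.045,.084]);print(p,circ.__name__)
_,cs,st=seg(t,p);print('cleat top',st,cv2.minAreaRect(np.array([toz(t,x,.084)[:2] for x in cs],np.float32)*1000))
p=proj(s,[.6137,.045,.084]);_,cs,st=seg(s,p,tl=20);print('cleat scene',st,cv2.minAreaRect(np.array([toz(s,x,.084)[:2] for x in cs],np.float32)*1000))
im=t['image'].astype(int);b,g,r=im[...,0],im[...,1],im[...,2]
for q,m in (([.6184,-.041,.062],(r>2*g)&(r>60)),([.609,.129,.062],(g>1.15*r)&(g>30))):
  p=proj(t,q)
  try: print(rect(t,m,p,.062))
  except AssertionError: print('x',p,im[int(p[1]),int(p[0])])
E
```

```text
[ 305  117   43   44 1405] (array([0.44449435, 0.41057236]), array([0.04476802, 0.04504916]))
[ 304  116   44   45 1437] (array([0.44462671, 0.41048083]), array([0.04485776, 0.04548438]))
[325.85106383 139.14893617] [0.44436757 0.41073184 0.05      ] (array([0.44280551, 0.40931903]), array([0.04377036, 0.04463735]))
[335.41484805 183.36415645] circ
cleat top [323 176  26  18 415] ((611.27197265625, 44.81397247314453), (43.19900131225586, 64.0138168334961), 4.477178573608398)
cleat scene [304 200  21  10 160] ((614.8194580078125, 49.43030548095703), (37.961334228515625, 60.148162841796875), 4.213119029998779)
((614.9155883789062, -41.06086349487305), (47.24430465698242, 59.054569244384766), 89.37793731689453)
((608.5416870117188, 128.72657775878906), (48.0284423828125, 46.984954833984375), 0.9333632588386536)
```

Emit:
{"api": "apply_moves", "payload": {"commands": [[[-0.7,-0.012,-0.11,0,0],[-0.7,-0.0115,-0.115,0,0],[-0.7,0,0,-0.1,0],[-0.7,0,0,-0.2,0],[-0.7,0,0,-0.2,0],[-0.7,0,0,-0.2,0],[-0.7,0,0,-0.15,0],[-0.7,0,0,-0.08,0],[-0.7,0,0,-0.04,0],[-0.7,0,0,-0.02,0],[-0.7,0,0,0,0],[-0.2,0,0,0,0]]], "force": 40}}

```text
t: 37.0
eef_pos: [0.4432, 0.4123, 0.0361]
ee_rot: [-3.14, 0.001, -1.517]
force: [-0.7, 0.1, 0.6]
width: 0.0707
gripper_force: 0.0
```

Emit:
{"api": "apply_moves", "payload": {"commands": [[[0,0,0,0,0],[1,0,0,0,0],[1,0,0,0,0],[1,0,0,0,0],[1,0,0,0,0],[1,0,0,0,0],[1,0,0,0.03,0],[1,0,0,0.1,0],[1,0,0,0.2,0],[1,0,0,0.2,0],[1,0,0,0.2,0],[1,0,0,0.1,0]]], "force": 40}}

```text
t: 38.2
eef_pos: [0.4432, 0.4123, 0.2044]
ee_rot: [-3.139, 0.003, -1.517]
force: [0.2, 1.7, -5.0]
width: 0.0453
gripper_force: 40.0
```

Emit:
{"api": "apply_moves", "payload": {"commands": [[[1,0.04,-0.07,0,0],[1,0.07,-0.13,0,0],[1,0.085,-0.16,0,0],[1,0.085,-0.16,0,0],[1,0.085,-0.16,0,0],[1,0.085,-0.16,0,0],[1,0.085,-0.16,0,0],[1,0.085,-0.16,0,0],[1,0.085,-0.16,0,0],[1,0.085,-0.15,0,0],[1,0.06,-0.1,0,0],[1,0.034,-0.066,0,0]]]}}

```text
t: 39.4
eef_pos: [0.619, 0.082, 0.1988]
ee_rot: [3.138, -0.001, -1.519]
force: [-1.2, 0.5, -5.2]
width: 0.0456
gripper_force: 40.0
```

Emit:
{"api": "apply_moves", "payload": {"commands": [[[1,0,0,0,0],[1,0,0,0,0]]]}}

```text
t: 39.6
eef_pos: [0.6187, 0.0842, 0.1997]
ee_rot: [3.139, -0.0, -1.518]
force: [0.1, -0.7, -5.2]
width: 0.0452
gripper_force: 40.0
```

```bash
python3 - <<'E'
from h import *
w=grab('wrist','w12');print(tool(),arm.get_state()['width'])
E
```

```text
(array([0.6187, 0.0847, 0.2001]), np.float64(183.0587534734561)) 0.04567393755618192
```

View pics/w12.png

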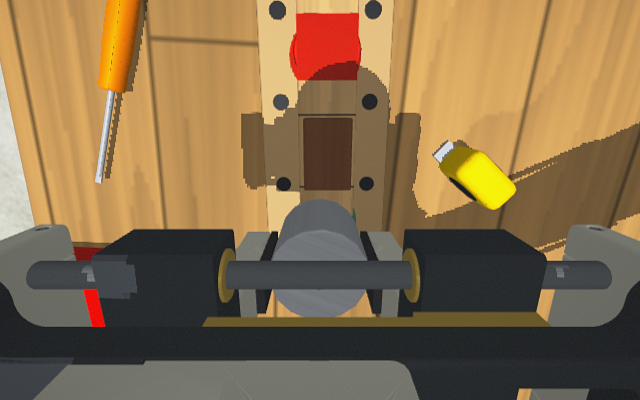

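Cleat lies exactly between the lines at (327,153); weight held with its top lower edge at about row 318.

```bash
python3 - <<'E'
from h import *
w=pickle.load(open('pics/w12.pkl','rb'));im=w['image'].astype(int)
_,cs,st=seg(w,(327,153),tl=18,tc=10);R=cv2.minAreaRect(np.array([toz(w,x,.084)[:2] for x in cs],np.float32)*1000);print(st,R)
print(im[196:262:2,320].sum(1).tolist());print(im[288:326:1,320].sum(1).tolist())
z=.2001+.014
pts=[]
for u in range(285,357,4):
    col=im[288:330,u]; d=col[:,2]-col[:,0]   # wood is warm, steel grey
    k=np.nonzero(d>25)[0]
    if len(k): pts.append((u,288+k[0]))
print(pts)
P=np.array([toz(w,p,z)[:2] for p in pts])
for r in (.0225,.023):
    q=least_squares(lambda q:np.hypot(*(P-q).T)-r,[.619,.085],loss='soft_l1',f_scale=.0007);print(q.x,np.abs(q.fun).max(),len(P))
E
```

```text
[ 303  118   50   72 3451] ((615.5531005859375, 45.51708221435547), (39.61172866821289, 58.55854797363281), 2.97944974899292)
[308, 307, 291, 295, 292, 293, 286, 289, 294, 289, 289, 290, 292, 292, 292, 293, 294, 360, 374, 346, 346, 340, 349, 356, 350, 356, 351, 350, 352, 351, 356, 350, 306]
[191, 266, 365, 361, 358, 355, 351, 359, 356, 350, 361, 365, 366, 366, 369, 363, 363, 361, 358, 357, 356, 354, 347, 354, 356, 361, 358, 364, 341, 280, 237, 235, 244, 239, 242, 240, 240, 245]
[(285, np.int64(307)), (289, np.int64(310)), (293, np.int64(312)), (297, np.int64(314)), (301, np.int64(316)), (305, np.int64(317)), (309, np.int64(317)), (313, np.int64(317)), (317, np.int64(317)), (321, np.int64(317)), (325, np.int64(317)), (329, np.int64(317)), (333, np.int64(317)), (337, np.int64(316)), (341, np.int64(315)), (345, np.int64(312)), (349, np.int64(309)), (353, np.int64(307))]
[0.62078932 0.08250378] 0.0006756951686359113 18
[0.6208184  0.08194879] 0.0006393942323892829 18
```

```bash
python3 - <<'E'
from h import *
w=pickle.load(open('pics/w12.pkl','rb'));im=cv2.GaussianBlur(w['image'],(3,3),0).astype(int).sum(2);z=.2141
pts=[(u,205+int(np.argmax(np.diff(im[205:258,u][::1],n=1)))+1) for u in range(295,348,4)];print(pts)
P=np.array([toz(w,p,z)[:2] for p in pts]+[toz(w,p,z)[:2] for p in ((285,307),(289,310),(293,312),(297,314),(345,312),(349,309),(353,307))])
for r in (.0225,.023):
    q=least_squares(lambda q:np.hypot(*(P-q).T)-r,[.619,.085],loss='soft_l1',f_scale=.0005);print(q.x,q.fun.round(4)[:0],(np.hypot(*(P-q.x).T)-r).round(4))
E
```

```text
[(295, 236), (299, 234), (303, 232), (307, 231), (311, 231), (315, 231), (319, 230), (323, 230), (327, 230), (331, 232), (335, 232), (339, 234), (343, 235), (347, 238)]
[0.62070909 0.08314429] [] [-0.0003 -0.0002  0.0001  0.     -0.0003 -0.0005 -0.0001 -0.0001  0.0001
 -0.0004  0.     -0.0003  0.0001 -0.0003 -0.0002 -0.0002 -0.0004 -0.0004
 -0.0004 -0.0007 -0.0002]
[0.62052907 0.08356847] [] [-0.0003 -0.0002  0.     -0.     -0.0003 -0.0006 -0.0002 -0.0001  0.
 -0.0006 -0.0001 -0.0004 -0.0001 -0.0005 -0.0009 -0.001  -0.0012 -0.0012
 -0.0014 -0.0016 -0.0012]
```

Emit:
{"api": "apply_moves", "payload": {"commands": [[[1,-0.013,-0.09,0,0],[1,-0.013,-0.0985,0,0],[1,0,0,0,0],[1,0,0,-0.05,0],[1,0,0,-0.1,0],[1,0,0,-0.1,0],[1,0,0,-0.06,0],[1,0,0,-0.03,0],[1,0,0,-0.02,0],[1,0,0,-0.01,0],[1,0,0,0,0],[1,0,0,0,0]]]}}

```text
t: 40.85
eef_pos: [0.6147, 0.0471, 0.1276]
ee_rot: [-3.141, 0.0, -1.517]
force: [-0.5, 0.3, -5.3]
width: 0.0454
gripper_force: 40.0
```

Emit:
{"api": "apply_moves", "payload": {"commands": [[[1,-0.005,0,-0.015,0],[1,0,0,-0.01,0],[1,0,0,-0.006,0],[1,0,0,-0.003,0],[1,0,0,0,0],[1,0,0,0,0]]]}}

```text
t: 41.45
eef_pos: [0.6133, 0.0469, 0.1202]
ee_rot: [3.142, -0.0, -1.517]
force: [0.4, -0.3, -5.2]
width: 0.0459
gripper_force: 40.0
```

Still carrying the weight (−5.2 N); inch down.

Emit:
{"api": "apply_moves", "payload": {"commands": [[[1,0,0,-0.003,0],[1,0,0,-0.003,0],[1,0,0,0,0],[1,0,0,0,0]]]}}

```text
t: 41.85
eef_pos: [0.6134, 0.047, 0.1194]
ee_rot: [-3.141, 0.0, -1.517]
force: [-1.7, 0.6, -0.5]
width: 0.0456
gripper_force: 40.0
```

Emit:
{"api": "apply_moves", "payload": {"commands": [[[1,0,0,0,0],[0.1,0,0,0,0],[-0.1,0,0,0,0],[-0.3,0,0,0,0],[-0.6,0,0,0,0],[-0.8,0,0,0,0],[-0.8,0,0,0,0],[-0.8,0,0,0.03,0],[-0.8,0,0,0.1,0],[-0.8,0,0,0.2,0],[-0.8,0,0,0.2,0],[-0.8,0,0,0.2,0]]], "force": 10}}

```text
t: 43.05
eef_pos: [0.6131, 0.0468, 0.267]
ee_rot: [-3.141, -0.0, -1.517]
force: [1.2, 0.6, -0.8]
width: 0.079
gripper_force: 0.0
```

Emit:
{"api": "apply_moves", "payload": {"commands": [[[-0.8,0,0.1,0,0],[-0.8,0,0.2,0,0],[-0.8,0,0.2,0,0],[-0.8,0,0.2,0,0],[-0.8,0,0.2,0,0],[-0.8,0,0.2,0,0],[-0.8,0,0.2,0,0],[-0.8,0,0.1,0,0],[-0.8,0,0,0,0],[-0.8,0,0,0,0]]]}}

```text
t: 44.05
eef_pos: [0.6131, 0.3269, 0.2649]
ee_rot: [3.141, -0.0, -1.517]
force: [-0.6, -0.7, -1.3]
width: 0.079
gripper_force: 0.0
```

```bash
python3 - <<'E'
from h import *
t=grab('top','t13');s=grab('scene','s13');print(tool())
p=proj(t,[.6135,.0455,.134]);print(p,circ(t,p+[3,3],.134,tl=30)[0] if 1 else 0)
im=np.zeros((560,720,3),np.uint8)
im[:300]=cv2.resize(s['image'][165:265,220:460],(720,300),interpolation=2);im[300:560]=cv2.resize(t['image'][150:280,180:540],(720,260),interpolation=2)
cv2.imwrite('pics/c13.png',im)
E
```

```text
(array([0.6134, 0.326 , 0.2653]), np.float64(183.03053898000118))
[335.95591334 179.11151901] [0.61419592 0.04473487]
```

View pics/c13.png

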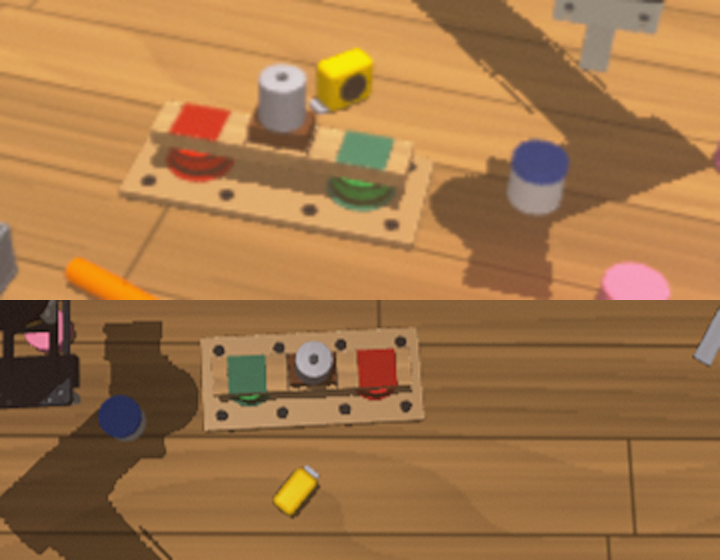

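Both views show the stack complete: weight upright at the middle of the cleat (scene crop (282,100), top crop (314,360)), bands over the pucks, pot and tape untouched. Handing in.

```bash
python3 -c "
from station import arm
print(arm.job_done())"
```

```text
the job is handed in; nothing more can be done
None
```

The gluing station is set up in the order asked and handed in at about 44 s: pucks on their marks, lath across them, cleat on the lath and weight upright on top; the one offset I saw is the lath about 2–3 mm to one side of the red puck, and the glue pot and tape measure were left alone.

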